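# Snap the terminal cover home inside a pump control box

### The arm

A 6-joint arm with a two-finger parallel gripper is mounted at the origin on the work surface. World frame = base frame: x ahead of the robot, y to its left, z up, the work surface at z = 0. Lengths are in m, angles in rad, forces in N, time in s.
With the tool pointing down it reaches from about 0.275 to 0.75 m from the base axis. Payload 10.2 kg.
Tool frame: the origin (TCP) lies midway between the tips of the shut fingers; the grasp point (between the pads) lies 19 mm behind it (env.hold_point_z is the distance from the TCP to the grasp point, in m); z points along the fingers, y is the line along which they close (so a half turn about z gives the same grasp; the last joint's range is limited). The gripper opens to 85 mm and grips with 20 to 120 N. Pads are 22 mm wide; open, the fingers measure 114 mm over their backs; the gripper's body (76 mm by 85 mm) begins 54 mm behind the grasp point. The pads swing forward as they close: fully open they stand 13 mm farther back than shut.
Start: joints at [-1.396, 0.313, 1.498, -0, 1.331, -0.223], TCP at [0.203, -0.484, 0.231] pointing down, gripper open.
Joint ranges: [-2.94, 2.94], [-0.97, 2.17], [0.19, 2.56], [-1.23, 4.37], [0.02, 3.11], [-2.88, 2.88]. Speed limits (rad/s): [2.39, 2.39, 3.01, 3.14, 3.14, 3.14].

### API

Orientations are given as a unit quaternion [x, y, z, w].
In Python, from bench import env, kinematics, monitor, eyes, job gives the robot as it stands. The module is installed in compiled form; this text tells all that it offers. Calls block until the motion is done:
- env.reach(position, orientation): joint-space move of the TCP to a pose.
- env.movel(position, velocity=0.15, frame=None, guard=None): straight line of the TCP; frame=None keeps the orientation; velocity is the mean speed in m/s. With guard (N) it stops when the force on the tool has changed by that much, and returns True; else False.
- env.set_joints(angles): joint-space move.
- env.release() and env.close_gripper(effort=None): open the fingers fully, or close them until they stop; effort is the grip in N (None keeps the last).
- env.hold(seconds).
- kinematics.ik(position, orientation): joint angles nearest the present ones, or None.
- monitor.sense(): the state.
- eyes.grab_frame(name): name is "scene" or "top"; returns a dict with "frame" (480x640x3 uint8, red, green, blue), "mtx" (3x3 intrinsics, pixels), "k1" (the pictures are not rectified: a ray, as slopes to the right and down, at radius r is drawn at 1 + k1 r^2 times it, then the intrinsics apply), "view" (4x4, takes a point from world to camera coordinates). Camera axes: x right, y down, z forward; pixel columns grow to the right and rows downward; lengths in m; the calibration is good to about 2 mm. A picture is of the moment at which its call begins. There is no depth.
A pose or a line that the arm cannot do raises env.MotionError and nothing moves.
- job.hand_in(): hands the job in; it is judged then, once.
The state is a dict: "clock": time; "joints": joint angles; "qvel": joint speeds; "joint_efforts": joint torques, N m; "position": TCP position; "ee_rot": TCP orientation; "contact_force": force on the tool from outside, world axes, zero at the start; "ft_torque": the same for the moment, N m; "finger_gap": opening from 0.0 (shut) to 1.0 (fully open); "gripper_force": force on a finger pad.
Only numpy, scipy, OpenCV 4.12 (cv2) and the standard library are available. Lean on these libraries where they do the work, as an engineer would, in place of code of your own. Each camera call takes 0.05 s, during which the arm holds its last target. There are 200 camera calls.

### The job

The pump control box is lying on its back on the bench. Swing its door open by the handle until it stands upright or further, then slide the loose terminal cover along its channel up to the end stop and press it down with the gripper until it sits level and flush in its opening. Leave the door open and do not disturb the other things on the bench or in the box.

Things in the scene. Friction and masses are not known exactly. Their poses are not given: they have to be found in the camera images.
- panel: The grey control box, 340 (x) x 250 (y) mm, rim 90 mm above the bench, fixed; origin under its centre, z up. Inside is a white deck 45 mm above the bench. The channel runs along x, its middle at y = +55 mm. On the deck breakers and a relay block up to 40 mm high stand at y = -40 to -100 mm. The door's hinge is on the -y side.
- door (a joint): Hinge angle of the door (rad): 0 = shut, lying level on the box's rim; 1.57 = upright; 1.9 = end of travel. It stays where it is left and needs about 7 N at the handle to swing. A grey steel sheet 342 x 252 x 6 mm, hinged along the box's -y side.
- door_handle (a point): Middle of the door's handle: a round steel bar 11 mm in diameter, 100 mm long, parallel to the hinge (own x axis), held 38 mm off the door's outer face by a leg at each end, 11 mm from the door's free edge. Axes turn with the door: z = out of the outer face.
- door_hinge (a point): Point on the hinge line (its x axis), 90 mm above the bench. With the door shut the handle's middle is 240 mm in +y and 44 mm in +z from it. Axes turn with the door.
- seat (a point): Centre of the cover's opening, at deck height; axes as the box's. A recess 103 (x) x 74 (y) mm, 6 mm deep. Grey ribs 8 mm high line the channel, 74 mm apart, from 170 mm before this point up to the end stop, a like rib whose face is 51.5 mm beyond it in +x. Two sprung side clips carry the cover about level with the deck until it is pressed down in its middle with 7 to 12 N.
- cover: Loose plain aluminium plate 100 (x) x 72 (y) x 6 mm, 0.12 kg, origin at the centre of its underside. At its -x end a ridge on top, 6 mm thick, 50 wide, 4 high, flush with the end face, to push against. It starts flat on the deck in the channel, short of the stop (+x end). Home: origin 6 mm below the seat, its top flush with the deck.
- coupling: Bystander: grey pipe coupling, 32 mm across, 28 mm high, standing on the deck in the box's near corner away from the hinge; origin under its centre
- terminal: Bystander: black terminal block 22 x 45 x 20 mm on the deck beyond the end stop; origin under its centre
- elbow: Bystander: grey pipe elbow, about 70 mm, on the bench to the right of the box
- tee: Bystander: grey pipe tee, 90 mm, on the bench to the right of the box
- screwdriver: Bystander: screwdriver lying on the bench to the right of the box
- carton: Bystander: small carton 90 x 120 x 50 mm on the bench to the left
- jar: Bystander: closed jar 60 mm across, 80 mm high, on the bench to the left
Mind the look-alikes: they are no part of the job. What is meant by the cover is not black, and is the smaller of those in its own colour.

How it is judged:
On the way, in this order (a step that is already met when the one before it is completed fails the run):
1. the door is swung open to about upright (1.35 rad or more) (value of joint door above 1.35 rad), for 0.2 s.
2. the gripper presses the cover home in its opening (contact force between the fingers and cover above 1 N and z of cover in the frame of seat below -0.0042 m), for 0.05 s.
At the end, for the whole second after the job is handed in: The door stands open at 1.35 rad or more; the cover lies at rest in its opening, within 4 mm of the seat's centre along and across, its underside at least 4.2 mm below the deck (6 mm is fully home), level with the deck within 0.025 rad (value of joint door above 1.35 rad and z of cover in the frame of seat below -0.0042 m and x of cover in the frame of seat between -0.004 and 0.004 m and y of cover in the frame of seat between -0.004 and 0.004 m and angle between the z axis of cover and the z axis of seat, either way round below 0.025 rad and linear speed of cover below 0.01 m/s); the robot touches nothing.
It fails at once if a bystander (coupling, terminal block, elbow, tee, screwdriver, carton or jar) is moved more than 25 mm (distance of any of coupling, terminal, elbow, tee, screwdriver, carton, jar from where it was at the start of the episode above 0.025 m).
It also fails if it takes over 53 s, if anything falls off the work surface, if the arm or the gripper's body presses on something with over 40 N, if the wrist force passes 120 N, or if a joint passes its speed limit or range.

## Working session

There is one attempt and no reset: what is moved stays moved. The work goes in short steps, each a Python script; the robot and the scene stay as the last script left them, time stands still between calls to the robot, and variables do not carry over. Pictures are saved under pics/ and viewed, at most 10 in all, crops included, and the job is handed in when it is done.

```bash
mkdir -p pics; cat > h.py <<'E'
import numpy as np, cv2
from bench import env, kinematics, monitor, eyes, job
def snap(name,fn=None):
    f=eyes.grab_frame(name)
    if fn: cv2.imwrite('pics/'+fn,cv2.cvtColor(f['frame'],cv2.COLOR_RGB2BGR))
    return f
def ray(f,px):
    K=np.array(f['mtx']);V=np.array(f['view']);k=f['k1']
    d=np.array([[k,0,0,0.]]) if False else np.array([k,0,0,0,0.])
    u=cv2.undistortPoints(np.array([[px]],float),K,d).ravel()
    R=V[:3,:3];return -R.T@V[:3,3],R.T@np.array([u[0],u[1],1.])
def onz(f,px,z):
    o,d=ray(f,px);return o+d*(z-o[2])/d[2]
def proj(f,p):
    V=np.array(f['view']);K=np.array(f['mtx'])
    return cv2.projectPoints(np.array(p,float).reshape(-1,1,3),cv2.Rodrigues(V[:3,:3])[0],V[:3,3],K,np.array([f['k1'],0,0,0,0.]))[0].reshape(-1,2)
E
python3 - <<'E'
from h import *
for n in('scene','top'):
    f=snap(n,n+'0.png'); o,d=ray(f,(320,240)); print(n,o,d,f['mtx'],f['k1'])
s=monitor.sense();print(s['clock'],s['ee_rot'],s['contact_force'],env.hold_point_z)
E
```

```text
scene [1.15525875 0.59549069 1.18371746] [-0.45619347 -0.40854086 -0.79059825] [[473.38176247   0.         321.64777582]
 [  0.         473.38176247 236.59978288]
 [  0.           0.           1.        ]] -0.10679139840514548
top [0.22476528 0.04470663 1.39718245] [ 0.20839118 -0.01082113 -0.97805617] [[474.96842437   0.         321.1871562 ]
 [  0.         474.96842437 234.55135993]
 [  0.           0.           1.        ]] -0.0063569297204097664
0.1 [ 9.80281242e-01  1.97606542e-01  1.90105948e-05 -5.83115510e-04] [-0.41817652  0.15249251 -0.07393702] 0.0187
```

View pics/scene0.png

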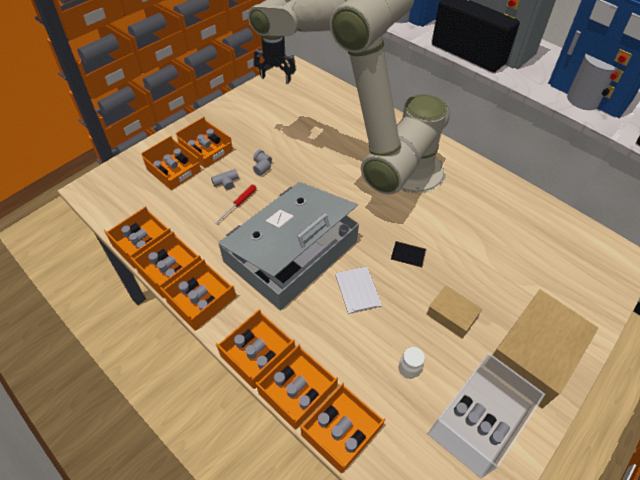

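View pics/top0.png

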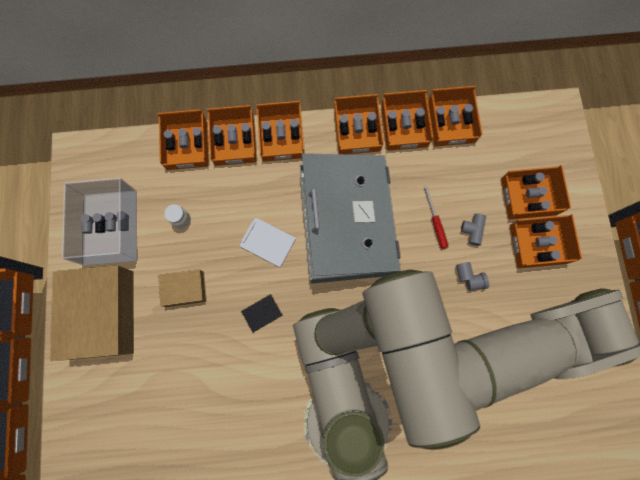

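Scene: the box has its door ajar, with the handle around (313,230). Top: the door spans (303..398, 153..282), with the handle bar along (315,190)-(317,233) and hinge tabs at about (386,175) and (397,249). I'll zoom both views.

```bash
python3 - <<'E'
import cv2,numpy as np
a=cv2.imread('pics/scene0.png')[170:315,205:375]; b=cv2.imread('pics/top0.png')[140:295,290:410]
a=cv2.resize(a,None,fx=2.6,fy=2.6,interpolation=3); b=cv2.resize(b,None,fx=2.9,fy=2.9,interpolation=3)
c=np.zeros((460,800,3),np.uint8); c[:a.shape[0],:a.shape[1]]=a; c[:b.shape[0],450:450+b.shape[1]]=b[:460,:350]
cv2.imwrite('pics/z0.png',c)
E
```

```text
(no output)
```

View pics/z0.png

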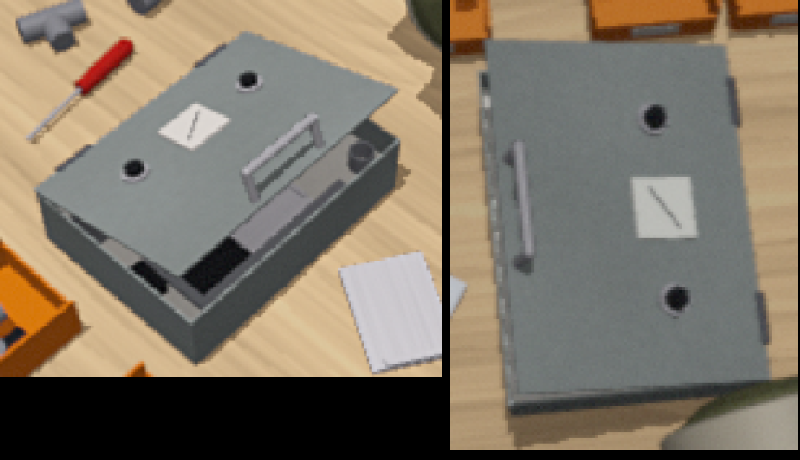

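Zoom: door ajar; handle bar ends at scene (300,236)/(327.7,215.4) and top (313.4,190)/(316.9,228). The coupling is in the near corner, and the black plate in the channel is beyond the end stop. I'll triangulate these.

```bash
cat >> h.py <<'E'
def tri(fs,pxs):
    A=np.zeros((3,3));b=np.zeros(3);rs=[ray(f,p) for f,p in zip(fs,pxs)]
    for o,d in rs:
        d=d/np.linalg.norm(d);P=np.eye(3)-np.outer(d,d);A+=P;b+=P@o
    X=np.linalg.solve(A,b);return X,[float(np.linalg.norm(np.cross(X-o,d/np.linalg.norm(d)))) for o,d in rs]
E
python3 - <<'E'
from h import *
np.set_printoptions(precision=4,suppress=True)
S=snap('scene');T=snap('top')
for n,s,t in [('free+x',(274.2,275),(303.1,154.5)),('free-x',(357.3,204.6),(312,275)),('hinge+x',(219.6,242.3),(384.5,155.9)),('hinge-x',(298.8,182.3),(400,271.)),('h+x',(300,236.2),(313.4,190)),('h-x',(327.7,215.4),(316.9,227.9))]: print(n,*tri([S,T],[s,t]))
print(onz(S,(278.8,295),.09),onz(S,(358.5,226.5),.09))
E
```

```text
free+x [0.732  0.0576 0.1624] [0.0023513937804281646, 0.002351393780428085]
free-x [0.3968 0.0595 0.1642] [0.0009434056643790214, 0.0009434056643791664]
hinge+x [ 0.7338 -0.1778  0.0918] [0.0031121909474590304, 0.0031121909474590005]
hinge-x [ 0.3957 -0.1831  0.0858] [0.00016567323911530573, 0.00016567323911531302]
h+x [0.6151 0.038  0.1992] [0.0017941292834145303, 0.0017941292834144354]
h-x [0.5109 0.0397 0.1979] [0.003804420138385913, 0.0038044201383858976]
[0.7369 0.0772 0.09  ] [0.4072 0.0791 0.09  ]
```

```bash
cat >> h.py <<'E'
from scipy.spatial.transform import Rotation as Ro
H0=np.array([.563,-.179,.09])
def toolq(tau,flip=1):   # z=(0,sin t,-cos t), x=+-x
    z=np.array([0,np.sin(tau),-np.cos(tau)]);x=np.array([flip,0,0.]);return Ro.from_matrix(np.c_[x,np.cross(z,x),z]).as_quat()
def bar(a,H=H0): 
    t=a+np.arctan2(44,240);return H+.244*np.array([0,np.cos(t),np.sin(t)])
def gp(a,tau,fwd=.0187):
    return bar(a)+fwd*np.array([0,np.sin(tau),-np.cos(tau)])
E
python3 - <<'E'
from h import *
np.set_printoptions(precision=2,suppress=True)
print(monitor.sense()['joints'])
for fl in(1,-1):
  for a in(.28,.7,1.1,1.4,1.65):
    print(fl,a,[(t,kinematics.ik(gp(a,t),toolq(t,fl))) for t in (0,.28,.6,.9,1.2,1.5) if kinematics.ik(gp(a,t),toolq(t,fl)) is not None])
E
```

```text
[-1.4   0.31  1.5  -0.    1.33 -0.22]
1 0.28 [(0, array([-0.14,  0.44,  1.45, -0.  ,  1.25,  1.43])), (0.28, array([-0.25,  0.45,  1.47,  0.28,  1.31,  1.23])), (0.6, array([-0.37,  0.5 ,  1.48,  0.56,  1.43,  1.04])), (0.9, array([-0.45,  0.58,  1.49,  0.78,  1.58,  0.91])), (1.2, array([-0.51,  0.68,  1.5 ,  0.97,  1.74,  0.81])), (1.5, array([-0.53,  0.8 ,  1.5 ,  1.15,  1.91,  0.75]))]
1 0.7 [(0, array([-0.25,  0.38,  1.33, -0.  ,  1.43,  1.32])), (0.28, array([-0.36,  0.4 ,  1.32,  0.26,  1.52,  1.18])), (0.6, array([-0.47,  0.45,  1.33,  0.53,  1.65,  1.06])), (0.9, array([-0.55,  0.53,  1.34,  0.75,  1.78,  0.98])), (1.2, array([-0.6 ,  0.62,  1.37,  0.96,  1.91,  0.93])), (1.5, array([-0.62,  0.72,  1.39,  1.15,  2.05,  0.91]))]
1 1.1 [(0, array([-0.4 ,  0.39,  1.21, -0.  ,  1.55,  1.17])), (0.28, array([-0.5 ,  0.43,  1.17,  0.25,  1.68,  1.08])), (0.6, array([-0.6 ,  0.5 ,  1.15,  0.5 ,  1.83,  1.02])), (0.9, array([-0.67,  0.57,  1.15,  0.73,  1.96,  1.  ])), (1.2, array([-0.71,  0.66,  1.17,  0.95,  2.09,  1.  ])), (1.5, array([-0.73,  0.74,  1.21,  1.17,  2.2 ,  1.03]))]
[... 1786 characters left out ...]
, array([-0.51,  0.43,  1.12, -0.  ,  1.59, -2.08])), (0.28, array([-0.6 ,  0.49,  1.06,  0.23,  1.76, -2.15])), (0.6, array([-0.69,  0.57,  1.  ,  0.48,  1.93, -2.17])), (0.9, array([-0.75,  0.66,  0.99,  0.72,  2.08, -2.15])), (1.2, array([-0.79,  0.74,  1.  ,  0.95,  2.2 , -2.1 ])), (1.5, array([-0.8 ,  0.82,  1.04,  1.2 ,  2.3 , -2.03]))]
-1 1.65 [(0, array([-0.6 ,  0.48,  1.06, -0.  ,  1.6 , -2.17])), (0.28, array([-0.68,  0.56,  0.97,  0.22,  1.79, -2.22])), (0.6, array([-0.76,  0.66,  0.89,  0.47,  2.  , -2.22])), (0.9, array([-0.81,  0.75,  0.84,  0.7 ,  2.16, -2.17])), (1.2, array([-0.85,  0.84,  0.83,  0.96,  2.29, -2.08])), (1.5, array([-0.86,  0.92,  0.87,  1.23,  2.38, -1.97]))]
```

```bash
python3 - <<'E'
from h import *
np.set_printoptions(precision=3,suppress=True)
a0=.28
env.reach(gp(a0,a0,-.10),toolq(a0))
print(env.movel(gp(a0,a0),velocity=.12,guard=15))
env.close_gripper(40)
s=monitor.sense();print(s['clock'],s['position'],gp(a0,a0),s['finger_gap'],s['gripper_force'],s['contact_force'])
if s['finger_gap']>.03:
  for a in np.arange(.4,1.661,.126):
    t=min(a,1.45); env.movel(gp(a,t),velocity=.12,frame=toolq(t))
    s=monitor.sense();print(round(a,2),s['clock'],s['contact_force'],s['finger_gap'],s['gripper_force'])
    if np.linalg.norm(s['contact_force'])>60: break
snap('scene','s1.png');snap('top','t1.png')
E
```

```text
False
4.2083 [0.563 0.043 0.18 ] [0.563 0.045 0.181] 0.10885997296118669 38.884570598602295 [ 0.811 -8.581 -4.284]
0.4 4.6 [ 0.479 -8.494 -5.001] 0.11795086430786507 39.78259027004242
0.53 5.0 [ 2.61  -9.174 -6.911] 0.11305307025227397 40.06511628627777
0.65 5.4 [ 2.944 -7.578 -7.101] 0.11311317621852172 40.371222496032715
0.78 5.8 [ 5.648 -8.188 -8.76 ] 0.11171817392924281 40.598235726356506
0.9 6.2 [ 5.766 -6.131 -8.603] 0.11247702669616412 40.825148820877075
1.03 6.6 [ 5.496 -5.209 -6.957] 0.11424620896228237 41.03609025478363
1.16 7.0 [ 6.719 -4.594 -6.073] 0.11036846762247397 41.25622630119324
1.28 7.4 [ 6.673 -3.312 -4.786] 0.11120492019694964 41.489054560661316
1.41 7.8 [ 6.298 -3.553 -2.018] 0.11127381247434685 41.74714922904968
1.53 8.2083 [ 7.138 -2.274 -1.868] 0.11188619161653472 41.48460388183594
1.66 8.6167 [ 8.512 -3.415 -1.646] 0.11194112908625203 40.997503995895386
```

The swing was smooth with low forces. I'll release, back off, move away and take pictures.

```bash
python3 - <<'E'
from h import *
env.release()
env.movel(gp(1.66,1.45,-.12),velocity=.2)
p=monitor.sense()['position']; env.movel([p[0]-.15,p[1],p[2]+.12],velocity=.25)
S=snap('scene','s2.png');T=snap('top','t2.png');print(monitor.sense()['clock'],proj(T,bar(1.66)),proj(S,bar(1.66)))
a=cv2.imread('pics/s2.png')[160:320,195:385]; b=cv2.imread('pics/t2.png')[130:300,285:455]
a=cv2.resize(a,None,fx=2.1,fy=2.1*1,interpolation=3); b=cv2.resize(b,None,fx=2.35,fy=2.35,interpolation=3)
c=np.zeros((400,800,3),np.uint8); c[:a.shape[0],:a.shape[1]]=a; c[:,400:400+b.shape[1]]=b[:400]
cv2.imwrite('pics/z2.png',c)
E
```

```text
Traceback (most recent call last):
bench.MotionError: the arm cannot follow that straight line within its joint ranges
```

```bash
python3 - <<'E'
from h import *
np.set_printoptions(precision=3,suppress=True)
s=monitor.sense();print(s['joints'],s['finger_gap'])
for d in (.02,.05,.07,.09,.12):
    print(d,kinematics.ik(gp(1.66,1.45,.0187-d),toolq(1.45)))
for dp in ([0,-.02,.1],[-.1,0,.1],[0,0,.1],[-.1,0,0]): print(dp,kinematics.ik(gp(1.66,1.45,-.04)+dp,toolq(1.45)),kinematics.ik(gp(1.66,1.45,-.04)+dp,toolq(.9)))
E
```

```text
[-0.863  0.914  0.852  1.181  2.37   1.154] 1.0018910573903985
0.02 [-0.88   0.949  0.779  1.209  2.399  1.196]
0.05 [-0.905  1.009  0.655  1.267  2.444  1.277]
0.07 [-0.921  1.055  0.557  1.321  2.473  1.348]
0.09 [-0.936  1.111  0.441  1.394  2.501  1.44 ]
0.12 None
[0, -0.02, 0.1] [-0.928  1.084  0.253  1.682  2.499  1.8  ] None
[-0.1, 0, 0.1] [-1.024  0.766  0.849  1.273  2.572  1.294] [-0.982  0.639  0.747  0.725  2.426  0.983]
[0, 0, 0.1] [-0.912  1.007  0.404  1.581  2.488  1.676] [-0.867  0.944  0.197  1.013  2.501  1.394]
[-0.1, 0, 0] [-1.024  0.831  0.99   1.006  2.484  0.969] [-0.982  0.648  0.982  0.583  2.231  0.778]
```

```bash
python3 - <<'E'
from h import *
env.movel(gp(1.66,1.45,-.056),velocity=.15)
env.movel(gp(1.66,1.45,-.056)+[-.12,0,.03],velocity=.25)
S=snap('scene','s2.png');T=snap('top','t2.png');print(monitor.sense()['clock'],proj(T,bar(1.66)),proj(S,bar(1.66)))
a=cv2.imread('pics/s2.png')[160:320,195:385]; b=cv2.imread('pics/t2.png')[130:300,285:455]
a=cv2.resize(a,None,fx=2.1,fy=2.1*1,interpolation=3); b=cv2.resize(b,None,fx=2.35,fy=2.35,interpolation=3)
c=np.zeros((400,800,3),np.uint8); c[:a.shape[0],:a.shape[1]]=a; c[:b.shape[0],400:400+b.shape[1]]=b[:400]
cv2.imwrite('pics/z2.png',c)
E
```

```text
10.825 [[432.31038709 184.23564502]] [[238.59661145 141.45584821]]
```

View pics/z2.png

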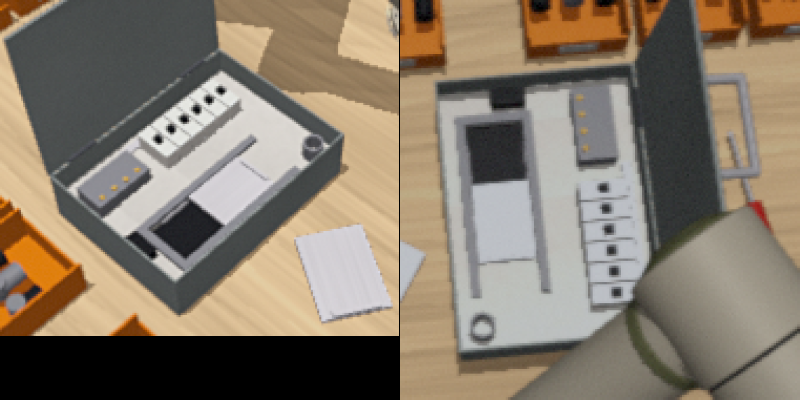

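The picture shows the door standing open past upright, with the handle where predicted. The cover (light plate, crop (505,220)) sits in the channel, about 30 mm of it already over the dark recess. I'll move the arm clear and measure the box.

```bash
python3 - <<'E'
from h import *
np.set_printoptions(precision=3,suppress=True)
c,s=np.cos(-1.3),np.sin(-1.3)
env.reach([.31*c,.31*s,.36],toolq(0)); print(monitor.sense()['clock'],monitor.sense()['joints'])
S=snap('scene','s3.png');T=snap('top','t3.png')
b=T['frame'][150:290,295:375,::-1]; b=cv2.resize(b,None,fx=4.2,fy=4.2,interpolation=3)
a=S['frame'][205:305,225:335,::-1]; a=cv2.resize(a,None,fx=4.1,fy=4.1,interpolation=3)
o=np.zeros((600,800,3),np.uint8); o[:b.shape[0],:b.shape[1]]=b; o[:a.shape[0],340:340+a.shape[1]]=a
cv2.imwrite('pics/z3.png',o)
E
```

```text
12.175 [-1.684 -0.256  1.756  0.001  1.643 -0.113]
```

View pics/z3.png

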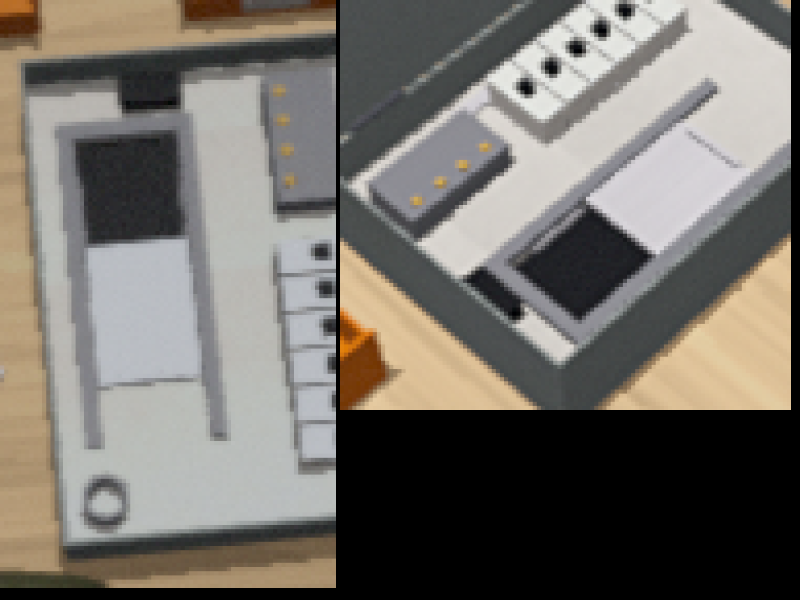

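The crop shows the cover corners at (88,243),(188,240),(200,380),(98,387). The rib inner edges run from (76,135)/(183,133) to (102,446)/(212,437).

```bash
python3 - <<'E'
from h import *
np.set_printoptions(precision=4,suppress=True)
T=snap('top');S=snap('scene')
t=lambda u,v,z:onz(T,(295+u/4.2,150+v/4.2),z)
s=lambda u,v,z:onz(S,(225+(u-340)/4.1,205+v/4.1),z)
print('cover top',*[t(*p,.051) for p in((88,243),(188,240),(200,380),(98,387))])
print('cover scene',*[s(*p,z) for p,z in (((586,198),.051),((656,254),.051),((745,167),.055),((687,131),.055))])
print('ribs',*[t(*p,.053) for p in((76,135),(183,133),(102,446),(212,437))])
print('rim',t(22,65,.09),t(66,548,.09))
for z in(.3,.36):
  for x in (.3,.47,.6): print(z,x,kinematics.ik([x,.003,z],toolq(0)))
E
```

```text
cover top [0.609  0.0329 0.051 ] [ 0.6047 -0.0371  0.051 ] [ 0.5041 -0.0353  0.051 ] [0.5057 0.0352 0.051 ]
cover scene [ 0.6095 -0.0311  0.051 ] [0.6098 0.0397 0.051 ] [0.512  0.0352 0.055 ] [ 0.517  -0.0185  0.055 ]
ribs [0.6883 0.0343 0.053 ] [ 0.6828 -0.0413  0.053 ] [0.464  0.0362 0.053 ] [ 0.4633 -0.0393  0.053 ]
rim [0.73   0.0675 0.09  ] [0.3918 0.0662 0.09  ]
0.3 0.3 [-0.3881 -0.2695  1.9162 -0.      1.4948  1.1827]
0.3 0.47 [-0.2437  0.1466  1.5285 -0.      1.4664  1.3271]
0.3 0.6 [-0.1901  0.4511  1.1248 -0.      1.5658  1.3807]
0.36 0.3 [-0.3881 -0.2835  1.775  -0.      1.6501  1.1827]
0.36 0.47 [-0.2437  0.1292  1.397  -0.      1.6154  1.3271]
0.36 0.6 [-0.1901  0.4468  0.9807 -0.      1.7141  1.3807]
```

```bash
python3 - <<'E'
from h import *
np.set_printoptions(precision=4,suppress=True)
env.close_gripper(40)
env.set_joints(kinematics.ik([.3,0,.3],toolq(0)))
env.movel([.48,0,.2],velocity=.25)
print(env.movel([.48,0,.0478],velocity=.12,guard=8))
s=monitor.sense();print(s['clock'],s['position'],s['contact_force'])
r=env.movel([.60,0,.0478],velocity=.04,guard=12)
s=monitor.sense();print(r,s['clock'],s['position'],s['contact_force'])
S=snap('scene','s4.png');T=snap('top','t4.png')
b=T['frame'][150:290,295:375,::-1]; b=cv2.resize(b,None,fx=4.2,fy=4.2,interpolation=3)
a=S['frame'][205:305,225:335,::-1]; a=cv2.resize(a,None,fx=4.1,fy=4.1,interpolation=3)
o=np.zeros((600,800,3),np.uint8); o[:b.shape[0],:b.shape[1]]=b; o[:a.shape[0],340:340+a.shape[1]]=a
cv2.imwrite('pics/z4.png',o)
E
```

```text
False
17.025 [ 0.4803 -0.0001  0.0484] [0.1154 0.7004 0.2319]
True 19.1417 [0.5751 0.0001 0.0469] [-0.1624  0.3686 -0.0791]
```

View pics/z4.png

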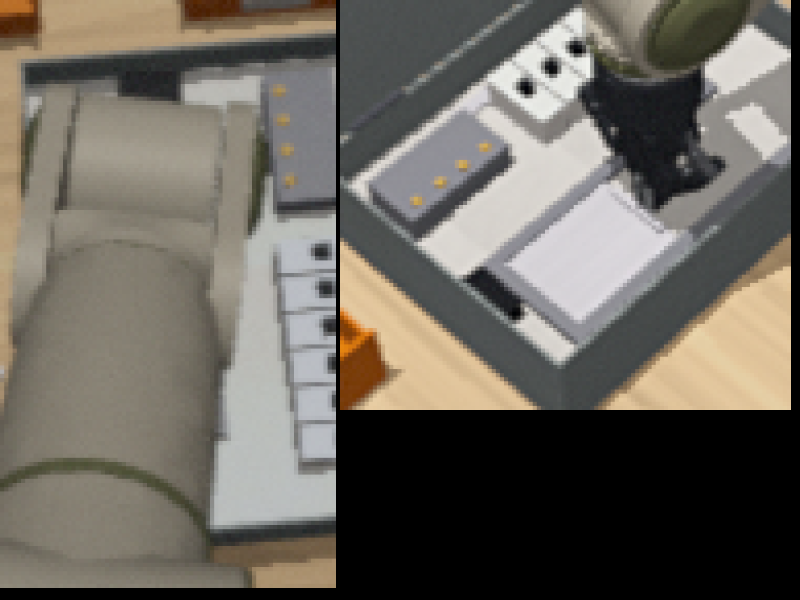

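The picture shows the cover filling the recess up to the end stop, and the contact position (x=0.575) matches the expected 0.574. Next I'll press its middle.

```bash
python3 - <<'E'
from h import *
np.set_printoptions(precision=4,suppress=True)
p=monitor.sense()['position']; 
env.movel([.565,0,.0478],velocity=.05); env.movel([.565,0,.075],velocity=.1); env.movel([.635,0.0005,.075],velocity=.12)
print(env.movel([.635,.0005,.056],velocity=.05,guard=8))
for z in np.arange(.053,.0415,-.002):
    r=env.movel([.635,.0005,z],velocity=.02,guard=25); s=monitor.sense();print(r,s['clock'],s['position'],s['contact_force'])
    if r or s['contact_force'][2]>25: break
env.hold(.3);print(monitor.sense()['contact_force'],monitor.sense()['position'])
E
```

```text
False
False 21.5833 [0.635  0.0005 0.053 ] [-0.4406  0.4403  1.0673]
False 21.8333 [0.6349 0.0005 0.0509] [0.2261 0.3344 0.5013]
False 22.0833 [0.635  0.0005 0.0489] [-0.1676  0.7052 -0.0371]
False 22.3333 [0.6351 0.0004 0.0478] [-3.4543 -0.1962  6.7136]
False 22.5833 [0.6351 0.0004 0.0451] [-0.6305 -1.032   4.0061]
False 22.8333 [0.6351 0.0004 0.045 ] [-8.1677 -0.3839 17.2361]
[-7.7833 -0.5205 17.3133] [0.6351 0.0004 0.045 ]
```

```bash
python3 - <<'E'
from h import *
env.movel([.635,.0005,.2],velocity=.15); env.movel([.3,0,.3],velocity=.25)
c,s=np.cos(-1.3),np.sin(-1.3); env.set_joints(kinematics.ik([.31*c,.31*s,.36],toolq(0)))
print(monitor.sense()['clock'],monitor.sense()['contact_force'])
S=snap('scene','s5.png');T=snap('top','t5.png')
b=T['frame'][150:290,295:375,::-1]; b=cv2.resize(b,None,fx=4.2,fy=4.2,interpolation=3)
a=S['frame'][125:305,200:370,::-1]; a=cv2.resize(a,None,fx=2.7,fy=2.7,interpolation=3)
o=np.zeros((600,800,3),np.uint8); o[:b.shape[0],:b.shape[1]]=b; o[:a.shape[0],340:340+a.shape[1]]=a[:,:460]
cv2.imwrite('pics/z5.png',o)
E
```

```text
27.3833 [0.78478542 1.18334241 1.0895821 ]
```

View pics/z5.png

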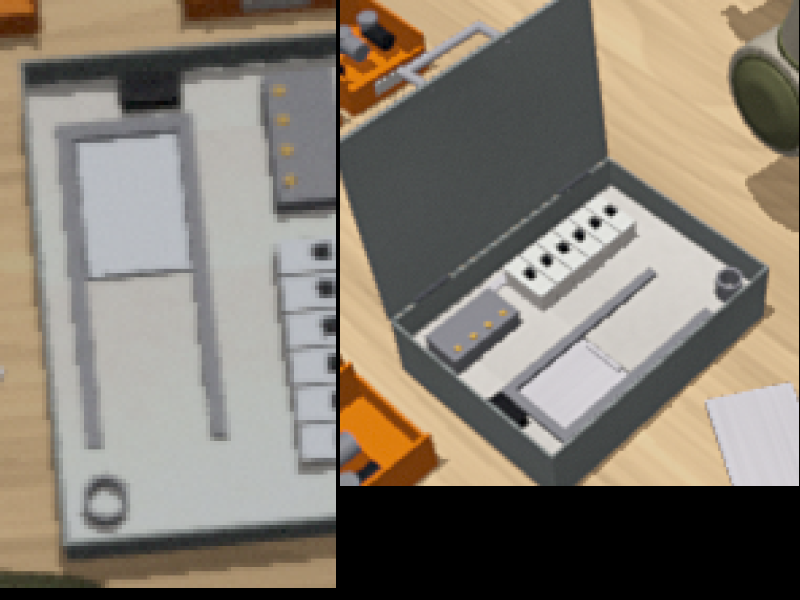

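The cover is seated in its opening (crop (132,205)), the door is open, and the coupling and terminal block have not moved. Handing in.

```bash
python3 -c "
from bench import job
print(job.hand_in())"
```

```text
the job is handed in; nothing more can be done
None
```

I handed the job in at about 27 s: the door stands open at about 1.66 rad (as commanded), the cover was pushed to the end stop and pressed in flush (fingertip stopped at 45 mm, deck height), and the coupling and terminal block had not moved; I didn't recheck the bench items, and no verdict came back.

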